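# Set the air console for a tyre

## Task

On the hallway shelf, first take the loose tyre lever that lies across the air console's slide track and lay it flat in the open clear box with the two spare levers. Then slide the console's grip along its track until its centre line is level with the tip of the steel pointer, and only after that open the ball valve to halfway, its handle at 45 degrees between closed and open. Leave the other things on the shelf and the console where they are.

Things in the scene. Friction and masses are not known exactly. Their poses are not given: they have to be found in the camera images.
- console: Aluminium air console fixed to the shelf, 120 (x) x 330 (y) x 40 mm high. Origin: centre of its underside; yaw varies. The track is a dark line on its top along y at x = 0; the grip's centre travels y = -125 to +35 mm. On top: a flat dial, 36 mm wide, 6 mm high, at (-36, 55) mm; a 22 mm brass pipe along y at x = 20 mm, y = 85 to 160 mm, its top 64 mm above the shelf.
- fader (a joint): Travel of the slide grip along the console's +y (m): 0 = grip centre at console y = -125 mm, 0.16 = the far end. It has about 2 N of friction and stays where it is left.
- fader_top (a point): Middle of the top of the slide grip, on its centre line, 63 mm above the shelf. The grip is a black plastic block 30 mm (console x) x 14 mm (along the track) x 20 mm high, its underside 3 mm above the console's top. Same axes as the console.
- pointer: Small steel pointer fixed on the console behind the track; a 12 x 14 x 10 mm block with a cone that points to the track. Its place along the track varies. Origin: under the front face of the block, on the console's top; axes as the console.
- pointer_tip (a point): Tip of the pointer's cone, 46 mm above the shelf, at console x = 19 mm (4 mm beside the passing grip). The grip is set when its centre line has the same console y as this tip. Axes as the console.
- valve (a joint): Angle of the ball valve's handle (rad): 0 closed, the handle points to the console's -x; pi/2 open, the handle points along the pipe to the console's +y (it turns clockwise seen from above). It stays where it is left; turning takes about 0.12 N m.
- valve_pivot (a point): On the valve's vertical axis at the middle height of the handle, 82 mm above the shelf; at console (20, 115) mm.
- valve_tip (a point): On the handle's centre line, 65 mm from the axis and 10 mm before its free end, at the handle's middle height. The handle is a dark steel bar 16 mm wide and 10 mm thick (77 to 87 mm above the shelf), with free space beneath it.
- lever: Loose black plastic tyre lever lying flat across the console's track, between the grip and the pointer: about 113 mm long along its x, 18 mm wide (13 mm at the +x part, from x = 20 mm on), 8 mm thick, a 11 mm high nib at the +x end. Origin: centre of its underside, its ends at x = -56 and +57 mm.
- box: Open clear plastic box fixed on the shelf, 180 (x) x 140 (y) x 45 mm high outside, walls and floor 4 mm. Origin: centre of its underside. The spare levers lie along its x at y = +32 and +54 mm, so its -y half is free. It stands at the left or the right of the console.
- spare_a: Spare tyre lever in the box, same shape as the loose one.
- spare_b: Spare tyre lever in the box, same shape as the loose one.
- turntable: Bystander, fixed: blue plastic turntable, 190 mm wide, its top 22 mm high, with a hex key set in a black holder, 112 mm high. It stands on the side where the box is not.
- light: Bystander, loose: white front light, a 30 mm cylinder lying 52 mm long on a black foot, 44 mm high, on the console between the track's end and the valve. Origin: centre of its underside.
- pedal_wrench: Bystander, loose: flat steel pedal wrench, 298 mm long along its y, 30 mm wide, 8 mm thick, lying in front of the console.
- bell: Bystander, loose: steel bicycle bell, 52 mm wide, 30 mm high, just behind the console.
Not all that is in view belongs to the job. What is shaped like the lever but yellow is not meant.

How it is judged:
On the way, in this order (a step that is already met when the one before it is completed fails the run):
1. the loose tyre lever lies flat in the clear box, released (x of lever in the frame of box between -0.084 and 0.084 m and y of lever in the frame of box between -0.064 and 0.064 m and z of lever in the frame of box between -0.005 and 0.035 m and angle between the z axis of lever and the z axis of box, either way round below 0.35 rad and contact force between the fingers and lever below 0.1 N), for 0.2 s.
2. the grip is level with the pointer (within 5 mm) while the valve is still as good as closed (under 0.4 rad) (y of fader_top in the frame of pointer_tip between -0.005 and 0.005 m and value of joint valve below 0.4 rad), for 0.3 s.
3. the valve is half open (45 degrees, within 7.4) (value of joint valve between 0.655 and 0.915 rad), for 0.2 s.
At the end, for the whole second after the job is handed in: The loose lever rests inside the clear box (its origin between the walls and less than 35 mm above the box's underside), flat within 0.35 rad; the grip's centre line is within 5 mm of the pointer's tip along the track; the valve stands at 0.785 rad (45 degrees) within 0.13 rad; all at rest (all of step 3 and x of lever in the frame of box between -0.084 and 0.084 m and y of lever in the frame of box between -0.064 and 0.064 m and z of lever in the frame of box between -0.005 and 0.035 m and angle between the z axis of lever and the z axis of box, either way round below 0.35 rad and y of fader_top in the frame of pointer_tip between -0.005 and 0.005 m and linear speed of lever below 0.02 m/s and velocity of joint fader between -0.01 and 0.01 m/s and velocity of joint valve between -0.05 and 0.05 rad/s); the robot touches nothing.
It fails at once if a bystander (front light, pedal wrench, bell) is moved by more than 30 mm (distance of any of light, pedal_wrench, bell from where it was at the start of the episode above 0.03 m).
It fails at once if a spare lever leaves the box (raised by more than 60 mm or moved by more than 100 mm) (height (world z) of any of spare_a, spare_b above 0.06 m or distance of any of spare_a, spare_b from where it was at the start of the episode above 0.1 m).
It fails at once if the light on the console is tipped over (angle between light's own z axis and vertical above 0.5 rad).
It also fails if it takes over 56 s, if anything falls off the work surface, if the arm or the gripper's body presses on something with over 40 N, if the wrist force passes 120 N, or if a joint passes its speed limit or range.

## Robot

A 6-joint arm with a two-finger parallel gripper is mounted at the origin on the work surface. World frame = base frame: x ahead of the robot, y to its left, z up, the work surface at z = 0. Lengths are in m, angles in rad, forces in N, time in s.
With the tool pointing down it reaches from about 0.425 to 0.95 m from the base axis. Payload 3.5 kg.
Tool frame: the origin (TCP) lies midway between the tips of the shut fingers; the grasp point (between the pads) lies 19 mm behind it (ctrl.pinch_z is the distance from the TCP to the grasp point, in m); z points along the fingers, y is the line along which they close (so a half turn about z gives the same grasp; the last joint's range is limited). The gripper opens to 85 mm and grips with 20 to 120 N. Pads are 22 mm wide; open, the fingers measure 114 mm over their backs; the gripper's body (76 mm by 85 mm) begins 54 mm behind the grasp point. The pads swing forward as they close: fully open they stand 13 mm farther back than shut.
Start: joints at [1.019, 0.286, 1.577, -0, 1.279, -0.15], TCP at [0.264, 0.621, 0.231] pointing down, gripper open.
Joint ranges: [-2.77, 2.77], [-0.9, 2.22], [0.21, 2.48], [-1.53, 4.67], [0.24, 2.81], [-2.84, 2.84]. Speed limits (rad/s): [2.79, 2.79, 3.14, 3.14, 3.14, 3.14].

## Interface

Orientations are given as a unit quaternion [x, y, z, w].
In Python, from plant import get_state, viewer, sign_off, ctrl gives the robot as it stands. The module is installed in compiled form; this text tells all that it offers.
- The arm moves only by the shell command python3 -m handwheel 'ROWS' [FORCE]. ROWS is JSON, a list that holds one entry, the list of rows, each a list of 5 numbers: the finger opening in m, from 0 to 0.0854, then the shift along the tool's x, y, z in m, then the turn about the tool's z in degrees. In form: [[[claw, x, y, z, spin], ...]]. A call has 1 to 12 rows; each row shifts and turns the commanded pose from where the row before left it, along the tool's axes as they then stand; what a row does not reach is not made up. A row lasts 1/12 s, in which the tool goes at most 41.7 mm and 7.16 degrees, less where a joint would pass 70% of its speed; a pose out of reach is approached as far as the arm can. A call is refused whole if a number of a shift passes 0.0417 or a number of a turn 7.16, either way. A call with a gripper value outside its range is refused whole. The fingers move at their own pace and stop on an object; FORCE is the grip in N (left out, the last holds). Time passes only in rows, so rows that do not move let the fingers close. It gives the time, the measured TCP pose, the force, the opening and the grip force at its end, in the units of the state.
- get_state(): the state, without advancing time (a new reading comes with each control period).
- viewer.read_camera(name): name is "side" or "top"; returns the picture (420x560x3 uint8, blue, green, red); there is no depth.
- viewer.camera_params(name): a dict with "fov_y" (degrees; the focal length in pixels is half the picture's height over the tangent of half this angle, whatever the lens; pixels are square), "cx", "cy" (the principal point, pixels), "xyz" and "attitude" of the camera in the world. Camera axes: x right, y up, looking along -z (the intrinsics and any distortion apply to the point x, -y, -z); pixel columns grow to the right and rows downward; lengths in m; the calibration is good to about 2 mm. A picture is of the moment at which its call begins. camera_params takes no time and is no camera call.
- sign_off(): hands the job in; it is judged then, once.
Trained networks look in the newest picture that a camera, given by its name, has taken for a name from the list of things; names that differ only in an ending like _2 or _b are one class to them, and where a whole thing is asked for, a point or a joint stands for the part that bears it (a point fixed in the world has none). Each returns a list of dicts, best first, with "confidence" (0 to 1); they miss things now and then, are a little off and sometimes report something else, mostly with a low value. They report only what shows in the picture. A call takes as long as a camera call. They do not tell look-alikes from the thing itself.
- viewer.look_for(camera, name): "extent" ([left, top, width, height] as shares, 0 to 1, of the picture: columns of its width, rows of its height, round what is visible of it).
- viewer.outline_of(camera, name): "mask" (420x560 bool, what is visible of it) and "extent" ([left, top, width, height] as shares, 0 to 1, of the picture: columns of its width, rows of its height, round what is visible of it).
- viewer.pinpoint(camera, name): "xy" ([column, row] as shares, 0 to 1, of the picture: columns of its width, rows of its height: a listed point, or the origin of a listed thing).
The state is a dict: "time": time; "qpos": joint angles; "dq": joint speeds; "joint_efforts": joint torques, N m; "eef_pos": TCP position; "tcp_rot": TCP orientation; "contact_force": force on the tool from outside, world axes, zero at the start; "wrist_torque": the same for the moment, N m; "opening": opening from 0.0 (shut) to 1.0 (fully open); "finger_force": force on a finger pad.
Only numpy, scipy, OpenCV 4.12 (cv2) and the standard library are available. Lean on these libraries where they do the work, as an engineer would, in place of code of your own. Each camera call takes 0.05 s, during which the arm holds its last target. There are 200 camera calls.

## Working session

There is one attempt and no reset: what is moved stays moved. The work goes in short steps, Python scripts to look and compute and a shell command to move; the robot and the scene stay as the last step left them, time stands still between calls to the robot, and variables do not carry over. Pictures are saved under pics/ and viewed, at most 10 in all, crops included, and the job is handed in when it is done.

```bash
mkdir -p pics; python3 - <<'E'
from plant import get_state, viewer, ctrl
import cv2, numpy as np
s=get_state(); print({k:np.round(v,3).tolist() for k,v in s.items()}, ctrl.pinch_z)
ims=[]
for c in("top","side"):
    print(c,viewer.camera_params(c))
    im=viewer.read_camera(c); cv2.imwrite(f"pics/{c}0.png",im)
    for n in("console","fader_top","pointer_tip","valve_pivot","valve_tip","lever","box","light"):
        r=viewer.pinpoint(c,n); print(c,n,[(np.round(np.array(d["xy"])*[560,420],1).tolist(),round(d["confidence"],2)) for d in r[:4]])
E
```

```text
{'time': 0.0, 'qpos': [1.019, 0.287, 1.578, -0.0, 1.279, -0.15], 'dq': [0.001, 0.001, -0.0, 0.0, -0.0, -0.0], 'joint_efforts': [-0.001, -40.598, -29.263, -0.0, 0.006, 0.0], 'eef_pos': [0.264, 0.621, 0.23], 'tcp_rot': [0.2, 0.98, -0.001, -0.0], 'contact_force': [-0.17, 1.363, -0.522], 'wrist_torque': [-0.002, -0.028, -0.006], 'finger_force': 0.0, 'opening': 0.998} 0.0187
top {'fov_y': 44.74158092759063, 'cx': 286.5538723935201, 'cy': 213.75541265655832, 'xyz': array([0.43282114, 0.03804555, 1.17805286]), 'attitude': array([ 0.04155393, -0.05296688, -0.70288972,  0.7081058 ])}
top console [([313.3, 228.1], 0.75)]
top fader_top [([361.4, 231.9], 0.56)]
top pointer_tip [([141.4, 257.3], 0.68), ([361.6, 230.7], 0.64), ([319.7, 217.1], 0.47)]
top valve_pivot [([267.6, 208.5], 0.82)]
top valve_tip [([253.8, 232.2], 0.77)]
top lever [([440.5, 158.2], 0.7), ([341.8, 228.0], 0.67)]
top box [([446.6, 246.6], 0.78)]
top light [([287.5, 209.2], 0.6)]
side {'fov_y': 56.8611272121875, 'cx': 283.05130435343335, 'cy': 208.67158262351157, 'xyz': array([ 0.48210735, -0.55436962,  0.73779374]), 'attitude': array([ 0.36816851, -0.02850161, -0.07092132,  0.92661199])}
side console [([282.4, 262.7], 0.75), ([293.1, 252.6], 0.31)]
side fader_top [([279.5, 289.8], 0.62), ([293.7, 231.1], 0.45)]
side pointer_tip [([290.9, 252.3], 0.48)]
side valve_pivot [([290.8, 202.6], 0.93)]
side valve_tip [([288.0, 410.7], 0.63), ([261.5, 201.8], 0.61)]
side lever [([284.0, 277.3], 0.77), ([397.3, 386.9], 0.7), ([290.9, 206.0], 0.39)]
side box [([288.0, 412.8], 0.58)]
side light [([296.7, 229.3], 0.58)]
```

View pics/top0.png

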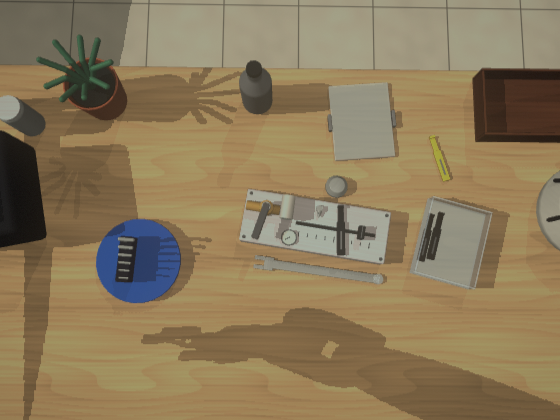

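View pics/side0.png

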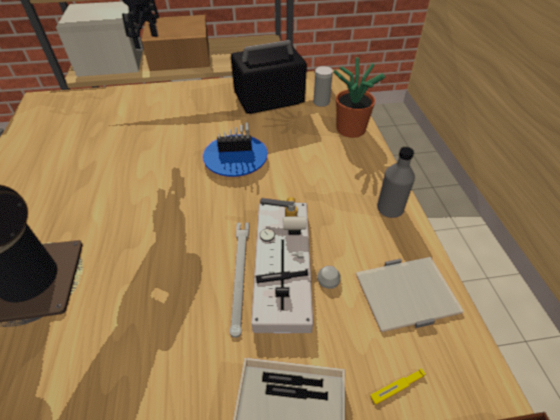

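```bash
python3 - <<'E'
import cv2
a=cv2.imread("pics/top0.png"); b=cv2.imread("pics/side0.png")
cv2.imwrite("pics/c1.png",cv2.resize(a[170:300,240:400],None,fx=4.6,fy=4.6,interpolation=cv2.INTER_CUBIC))
cv2.imwrite("pics/c2.png",cv2.resize(b[190:340,220:350],None,fx=4,fy=4,interpolation=cv2.INTER_CUBIC))
E
```

```text
(no output)
```

View pics/c1.png

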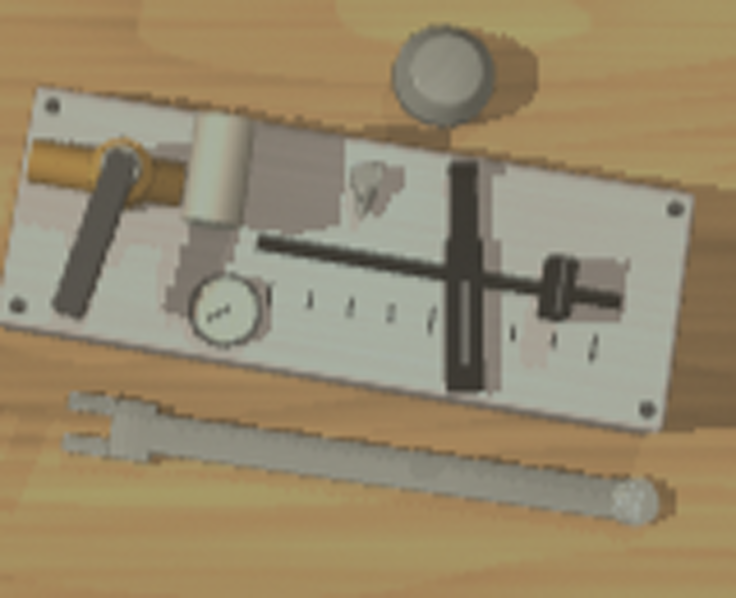

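View pics/c2.png

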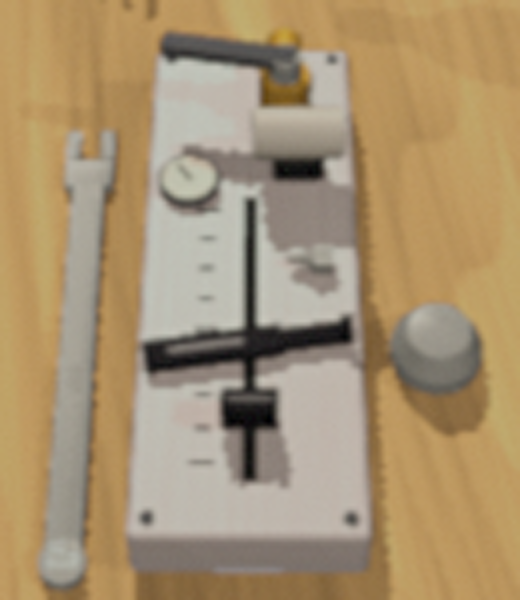

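```bash
cat > h.py <<'E'
from plant import viewer
import numpy as np, json
from scipy.spatial.transform import Rotation as R
from scipy.optimize import least_squares
P={c:viewer.camera_params(c) for c in("top","side")}
try: K=json.load(open("k.json"))
except Exception: K={"top":0.,"side":0.}
def proj(c,p,k=None):
    q=P[c]; k=K[c] if k is None else k
    v=R.from_quat(q["attitude"]).inv().apply(np.atleast_2d(p)-q["xyz"])
    f=210/np.tan(np.radians(q["fov_y"]/2)); u=np.c_[v[:,0],-v[:,1]]/-v[:,2:]
    r2=(u**2).sum(1,keepdims=True); return u*(1+k*r2)*f+[q["cx"],q["cy"]]
def unproj(c,xy,z):
    return least_squares(lambda a:(proj(c,[a[0],a[1],z])-xy).ravel(),[.5,0]).x
def W(pose,pts):
    pts=np.atleast_2d(pts); return R.from_euler('z',pose[2]).apply(pts)+[pose[0],pose[1],0]
E
cat > fit.py <<'E'
from h import *
C=[[60,165,40],[60,-165,40],[-60,-165,40],[-60,165,40],[20,115,87],[-36,55,46]]
C=np.array(C)/1e3
T=np.array([[38,88],[692,193],[655,432],[0,325],[122,160],[227,311]])/4.6+[239.6,169.6]
S=np.array([[348,52],[368,540],[130,540],[160,52],[287,64],[189,180]])/4+[219.6,189.6]
def res(v):
    w=W(v[:3],C); return np.r_[(proj("top",w,v[3])-T).ravel(),(proj("side",w,v[4])-S).ravel()]
for fix in (0,1):
    o=least_squares((lambda v:res(np.r_[v[:3],0,0])) if fix==0 else res,[.43,0,0,0,0],loss="soft_l1")
    print(o.x,o.cost); print(np.round((res(o.x)if fix else res(np.r_[o.x[:3],0,0])).reshape(-1,2),1).tolist())
E
python3 fit.py
```

```text
[ 0.55991085 -0.04488475 -0.15640968  0.          0.        ] 7.185005510038258
[[-0.3, -1.1], [1.5, -0.2], [2.3, 0.5], [-1.3, -0.4], [-0.2, 1.0], [-0.2, -0.1], [0.1, -0.2], [1.7, 0.4], [-1.1, 0.2], [-0.7, -0.3], [-0.1, -2.0], [0.2, 0.0]]
[ 0.55941914 -0.04597748 -0.15812966 -0.50961161 -0.09322441] 3.72437225850621
[[0.4, -0.8], [-0.3, 0.2], [0.4, -0.4], [-0.6, -0.5], [0.3, 1.2], [0.2, 0.0], [0.1, 0.2], [1.1, -0.1], [-1.1, -0.4], [-0.7, -0.0], [-0.1, -1.6], [0.1, 0.4]]
```

```bash
python3 - <<'E'
from h import *
pose=np.array([.5597,-.0452,-.157])
def con(c,xy,z):
    w=unproj(c,np.array(xy),z); d=R.from_euler('z',-pose[2]).apply([w[0]-pose[0],w[1]-pose[1],0])[:2]
    return np.round(w,4),np.round(d*1e3,1)
t=lambda x,y:(x/4.6+239.6,y/4.6+169.6); s=lambda x,y:(x/4+219.6,y/4+189.6)
print("tip",con("top",t(362,215),.046),con("top",(319.7,217.1),.046),con("side",s(292,263),.046),con("side",(290.9,252.3),.046))
print("grip",con("top",t(558,287),.063),con("top",(361.4,231.9),.063),con("side",s(250,398),.063),con("side",(279.5,289.8),.063))
print("levU",con("top",t(463,162),.050),con("side",s(350,322),.051))
print("levL",con("top",t(465,391),.048),con("side",s(148,353),.048))
print("lev0",con("top",(341.8,228),.043),con("side",(284,277.3),.043))
print("vtip",con("top",t(70,308),.082),con("top",(253.8,232.2),.082),con("side",s(168,45),.082))
for p in [(427,197),(491,210),(473,288),(413,274)]: print("box",unproj("top",np.array(p),.045))
for n in("top","side"):
    for nm,(z) in(("box",.0),):
        r=viewer.pinpoint(n,nm) 
        for d in r[:2]: print(n,nm,unproj(n,np.array(d["xy"])*[560,420],0.0))
E
```

```text
tip (array([ 0.58  , -0.0509]), array([21. , -2.5])) (array([ 0.5783, -0.0541]), array([19.8, -5.9])) (array([ 0.5813, -0.0521]), array([22.4, -3.4])) (array([ 0.579 , -0.0433]), array([18.7,  4.9]))
grip (array([ 0.5439, -0.1434]), array([ -0.3, -99.4])) (array([ 0.5441, -0.1445]), array([ 1.000e-01, -1.005e+02])) (array([ 0.544 , -0.1434]), array([ -0.2, -99.5])) (array([ 0.5386, -0.1442]), array([  -5.4, -101.1]))
levU (array([ 0.6059, -0.0999]), array([ 54.2, -46.8])) (array([ 0.6044, -0.0984]), array([ 52.5, -45.6]))
levL (array([ 0.4947, -0.1003]), array([-55.6, -64.5])) (array([ 0.4967, -0.0994]), array([-53.8, -63.4]))
lev0 (array([ 0.5545, -0.1038]), array([  4. , -58.7])) (array([ 0.5541, -0.1035]), array([  3.6, -58.5]))
vtip (array([0.5303, 0.0888]), array([-50. , 127.7])) (array([0.5397, 0.0911]), array([-41.1, 131.5])) (array([0.5305, 0.0901]), array([-50. , 129.1]))
box [ 0.62632041 -0.2971976 ]
box [ 0.59787409 -0.4415086 ]
box [ 0.42325024 -0.39315778]
box [ 0.45313086 -0.26075281]
top box [ 0.51769855 -0.3526711 ]
side box [ 0.52246677 -0.35239286]
```

```bash
python3 -m handwheel '[[[0.032,0,0,0,-5.75],[0.032,0,0,0,-5.75],[0.032,0,0,0,-5.75],[0.032,0,0,0,-5.75],[0.032,-0.0135,-0.038,0,0],[0.032,-0.0135,-0.038,0,0],[0.032,-0.0135,-0.038,0,0],[0.032,-0.0135,-0.038,0,0],[0.032,-0.0135,-0.038,0,0],[0.032,-0.0135,-0.038,0,0],[0.032,-0.0135,-0.038,0,0],[0.032,-0.0135,-0.038,0,0]]]' 60; python3 -m handwheel '[[[0.032,-0.0135,-0.038,0,0],[0.032,-0.0135,-0.038,0,0],[0.032,-0.0135,-0.038,0,0],[0.032,-0.0135,-0.038,0,0],[0.032,-0.0135,-0.038,0,0],[0.032,-0.0135,-0.038,0,0],[0.032,-0.0135,-0.038,0,0],[0.032,-0.0135,-0.038,0,0],[0.032,-0.0135,-0.038,0,0],[0.032,-0.0135,-0.038,0.02,0],[0.032,-0.012,-0.037,0.03,0],[0.032,0,0,0,0]]]'
```

```text
time: 2.0
eef_pos: [0.372, 0.3155, 0.2316]
tcp_rot: [-0.0, 1.0, 0.0, 0.0]
contact_force: [0.6, 0.0, 0.0]
opening: 0.376
finger_force: 0.0
time: 3.0
eef_pos: [0.5147, -0.0957, 0.1826]
tcp_rot: [0.003, 1.0, 0.0, -0.003]
contact_force: [-0.9, 0.3, -0.8]
opening: 0.375
finger_force: 0.0
```

```bash
python3 -m handwheel '[[[0.032,0,0,0.04,0],[0.032,0,0,0.04,0],[0.032,0,0,0.035,0],[0.032,0,0,0,0],[0.032,0,0,0,0]]]'; python3 - <<'E'
from plant import viewer
import cv2,numpy as np
a=viewer.read_camera("top");b=viewer.read_camera("side")
x=cv2.resize(a[170:300,280:400],None,fx=3.2,fy=3.2,interpolation=cv2.INTER_CUBIC)
y=cv2.resize(b[220:350,220:350],None,fx=3.2,fy=3.2,interpolation=cv2.INTER_CUBIC)
cv2.imwrite("pics/g1.png",np.hstack([x,y]))
E
```

```text
time: 3.42
eef_pos: [0.5144, -0.0906, 0.071]
tcp_rot: [0.0, 1.0, 0.001, -0.002]
contact_force: [0.7, -0.1, -0.2]
opening: 0.374
finger_force: 0.0
```

View pics/g1.png

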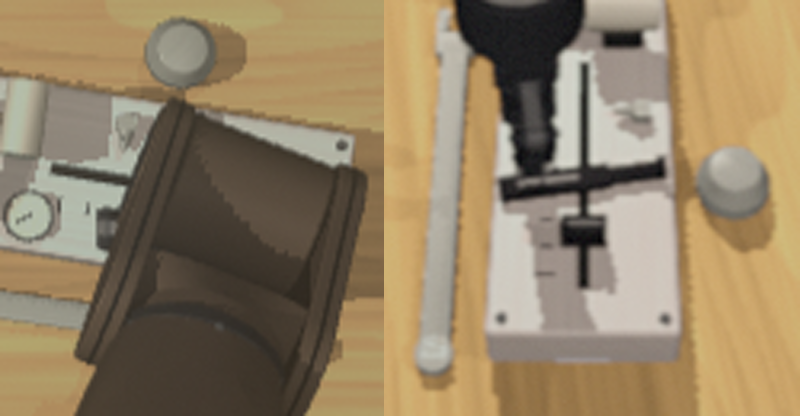

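```bash
python3 -m handwheel '[[[0.032,-0.0045,-0.0095,0.005,0],[0.032,0,0,0.012,0],[0.032,0,0,0.006,0],[0.032,0,0,0,0],[0.032,0,0,0,0]]]'
```

```text
time: 3.93
eef_pos: [0.5198, -0.1007, 0.0488]
tcp_rot: [0.0, 1.0, 0.0, -0.001]
contact_force: [-0.1, -0.1, 0.4]
opening: 0.376
finger_force: 0.0
```

```bash
python3 -m handwheel '[[[0.032,0,0,0.005,0],[0.032,0,0,0,0],[0.01,0,0,0,0],[0.01,0,0,0,0],[0.01,0,0,0,0],[0.01,0,0,0,0],[0.01,0,0,0,0]]]' 60
```

```text
time: 4.52
eef_pos: [0.5205, -0.1009, 0.0445]
tcp_rot: [0.0, 1.0, -0.0, 0.0]
contact_force: [0.0, 0.4, 0.1]
opening: 0.18
finger_force: 58.7
```

```bash
python3 -m handwheel '[[[0.01,0,0,-0.02,0],[0.01,0,0,-0.04,0],[0.01,0,0,-0.04,0],[0.01,0,0,0,0],[0.01,0,0,0,0]]]' ; python3 - <<'E'
from plant import viewer
import cv2,numpy as np
b=viewer.read_camera("side")
cv2.imwrite("pics/g2.png",cv2.resize(b[190:420,200:400],None,fx=2.5,fy=2.5,interpolation=cv2.INTER_CUBIC))
E
```

```text
time: 4.93
eef_pos: [0.5224, -0.1017, 0.1478]
tcp_rot: [0.0, 1.0, -0.001, 0.003]
contact_force: [-0.1, -0.4, -1.8]
opening: 0.18
finger_force: 58.7
```

View pics/g2.png

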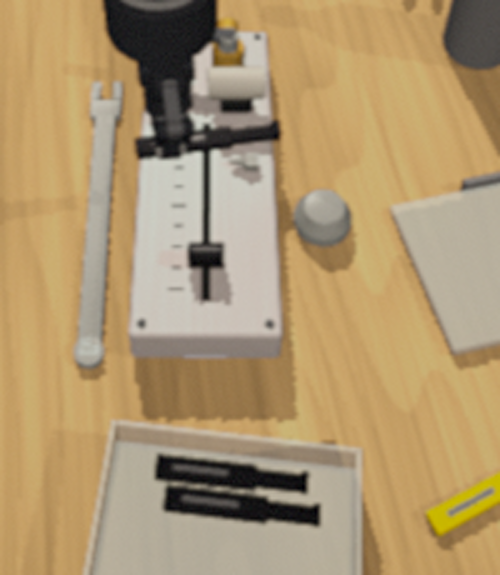

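```bash
python3 -m handwheel '[[[0.01,0.0047,-0.038,0,0],[0.01,0.0047,-0.038,0,0],[0.01,0.0047,-0.038,0,0],[0.01,0.0047,-0.038,0,0],[0.01,0.0047,-0.038,0,0],[0.01,0.0047,-0.038,0,0],[0.01,0.0047,-0.038,0,0],[0.01,0,0,0,6.3],[0.01,0,0,0,6.3],[0.01,0,0,0,0],[0.01,0,0,0,0]]]'
```

```text
time: 5.9
eef_pos: [0.4863, -0.366, 0.1419]
tcp_rot: [0.109, 0.994, 0.001, -0.002]
contact_force: [1.0, 1.1, -1.0]
opening: 0.178
finger_force: 58.8
```

```bash
python3 -m handwheel '[[[0.01,-0.003,-0.002,0.035,0],[0.01,0,0,0.035,0],[0.01,0,0,0.03,0],[0.01,0,0,0.018,0],[0.01,0,0,0.008,0],[0.01,0,0,0,0],[0.01,0,0,0,0]]]'
```

```text
time: 6.48
eef_pos: [0.4901, -0.3692, 0.0185]
tcp_rot: [0.109, 0.994, 0.0, -0.0]
contact_force: [0.1, -0.2, 0.1]
opening: 0.177
finger_force: 58.8
```

```bash
python3 - <<'E'
from plant import viewer
import cv2,numpy as np
b=viewer.read_camera("side")
cv2.imwrite("pics/g3.png",cv2.resize(b[300:420,200:400],None,fx=3.5,fy=3.5,interpolation=cv2.INTER_CUBIC))
E
```

```text
(no output)
```

View pics/g3.png

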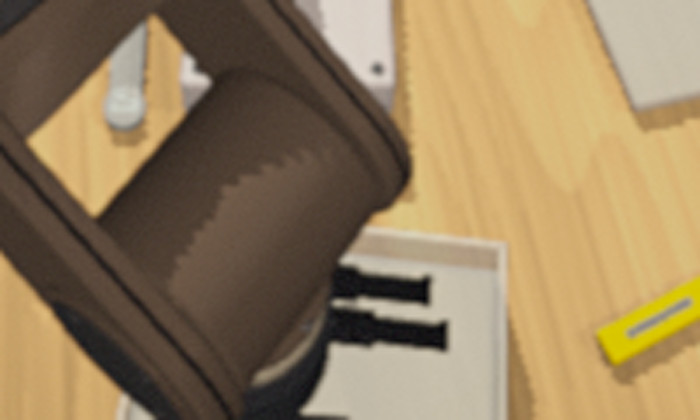

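```bash
python3 -m handwheel '[[[0.01,0,0,0.007,0],[0.01,0,0,0,0],[0.034,0,0,0,0],[0.034,0,0,0,0],[0.034,0,0,0,0],[0.034,0,0,-0.01,0],[0.034,0,0,-0.03,0],[0.034,0,0,-0.04,0],[0.034,0,0,-0.04,0],[0.034,0,0,0,0]]]'
```

```text
time: 7.37
eef_pos: [0.4941, -0.3738, 0.1428]
tcp_rot: [0.11, 0.994, -0.006, 0.007]
contact_force: [2.5, -1.2, 0.9]
opening: 0.399
finger_force: 0.0
```

```bash
python3 -m handwheel '[[[0.034,0,0,0,-3.6],[0.034,-0.0022,0.0392,0,0],[0.034,-0.0022,0.0392,0,0],[0.034,-0.0022,0.0392,0,0],[0.034,-0.0022,0.0392,0,0],[0.034,-0.0022,0.0392,0,0],[0.034,-0.0022,0.0392,0,0],[0.034,0,0,0,0],[0.034,0,0,0,0]]]'
python3 - <<'E'
from h import *
from plant import get_state
import cv2
a=viewer.read_camera("top"); cv2.imwrite("pics/t2.png",a)
for p in viewer.pinpoint("top","lever"): print(p["confidence"],np.array(p["xy"])*[560,420])
s=get_state(); p=s["eef_pos"]; print(p,s["tcp_rot"])
cv2.imwrite("pics/t2c.png",cv2.resize(a[180:300,300:500],None,fx=4,fy=4,interpolation=cv2.INTER_CUBIC))
d=W([0,0,.157],[.5441-p[0],-.1437-p[1],0])[0]; print("tool x,y",-d[0],d[1])
E
```

```text
time: 8.12
eef_pos: [0.5402, -0.1374, 0.1321]
tcp_rot: [0.077, 0.997, -0.0, 0.0]
contact_force: [-0.1, -0.9, -0.1]
opening: 0.4
finger_force: 0.0
0.83 [460.824 247.212]
0.55 [440.216 160.692]
[ 0.54000652 -0.13976279  0.13202286] [ 7.84838704e-02  9.96915170e-01 -4.00889201e-04  5.14349853e-04]
tool x,y -0.004658739124065554 -0.003248742225619284
```

View pics/t2c.png

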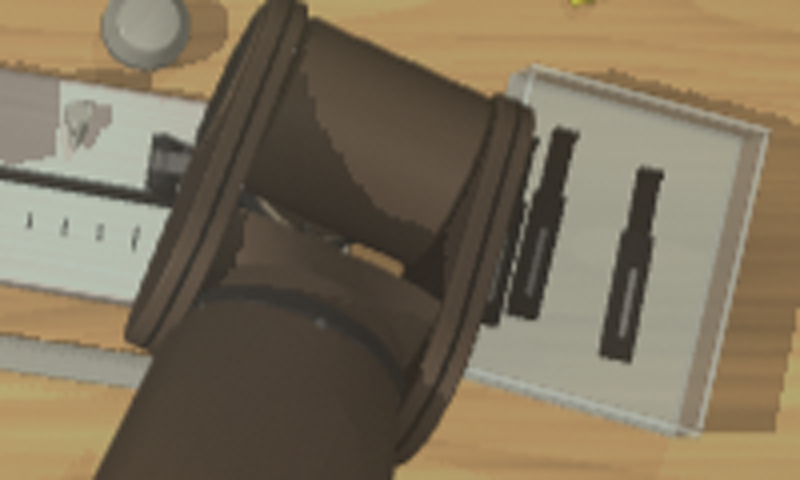

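```bash
python3 -m handwheel '[[[0.036,-0.0045,-0.0035,0.01,0],[0.036,0,0,0.03,0],[0.036,0,0,0.03,0],[0.036,0,0,0.01,0],[0.036,0,0,0,0],[0.036,0,0,0,0]]]'
```

```text
time: 8.72
eef_pos: [0.5434, -0.1444, 0.0509]
tcp_rot: [0.079, 0.997, 0.0, -0.001]
contact_force: [0.0, -0.0, 1.3]
opening: 0.422
finger_force: 0.0
```

```bash
python3 -m handwheel '[[[0.008,0,0,0.002,0],[0.008,0,0,0,0],[0.008,0,0,0,0],[0.008,0,0,0,0],[0.008,0,0,0,0],[0.008,0,0,0,0]]]' 30
```

```text
time: 9.22
eef_pos: [0.545, -0.1443, 0.0511]
tcp_rot: [0.079, 0.997, -0.001, 0.002]
contact_force: [0.3, -1.9, 5.4]
opening: 0.15
finger_force: 33.0
```

```bash
python3 -m handwheel '[[[0.008,0,0.015,0,0],[0.008,0,0.02,0,0],[0.008,0,0.02,0,0],[0.008,0,0.02,0,0],[0.008,0,0.015,0,0],[0.008,0,0.007,0,0],[0.008,0,0,0,0],[0.008,0,0,0,0],[0.008,0,0,0,0]]]'
```

```text
time: 9.97
eef_pos: [0.5604, -0.0467, 0.0511]
tcp_rot: [0.079, 0.997, 0.001, 0.002]
contact_force: [1.1, 2.0, 5.5]
opening: 0.154
finger_force: 33.1
```

```bash
python3 -m handwheel '[[[0.036,0,0,0,0],[0.036,0,0,0,0],[0.036,0,0,0,0],[0.036,0,0,-0.02,0],[0.036,0,0,-0.04,0],[0.036,0,0,-0.04,0],[0.036,0.008,0.04,0,0],[0.036,0.008,0.04,0,0],[0.036,0.008,0.04,0,5.15],[0.036,0,0.04,0,5.15],[0.036,0,0.02,0,0],[0.036,0,0,0,0]]]'
python3 - <<'E'
from h import *
from plant import get_state
import cv2
a=viewer.read_camera("top"); b=viewer.read_camera("side")
for c in("top","side"):
  for n in("fader_top","pointer_tip"):
    for p in viewer.pinpoint(c,n)[:2]:
        w=unproj(c,np.array(p["xy"])*[560,420],.063 if n[0]=="f" else .046)
        print(c,n,round(p["confidence"],2),np.round(W([0,0,.157],[w[0]-.5597,w[1]+.0452,0])[0]*1e3,1))
x=cv2.resize(a[190:260,285:355],None,fx=7,fy=7,interpolation=cv2.INTER_CUBIC)[:, :400]
y=cv2.resize(b[225:295,255:325],None,fx=7,fy=7,interpolation=cv2.INTER_CUBIC)[:, :400]
cv2.imwrite("pics/f1.png",np.hstack([x,y]))
E
```

```text
time: 10.97
eef_pos: [0.5702, 0.1359, 0.1489]
tcp_rot: [0.166, 0.986, 0.001, -0.0]
contact_force: [0.5, -0.5, -0.3]
opening: 0.418
finger_force: 0.0
top fader_top 0.42 [10.7 -3.6  0. ]
top pointer_tip 0.55 [21.9 -3.5  0. ]
side fader_top 0.42 [  10.4 -324.9    0. ]
side pointer_tip 0.37 [26.3 -6.3  0. ]
```

View pics/f1.png

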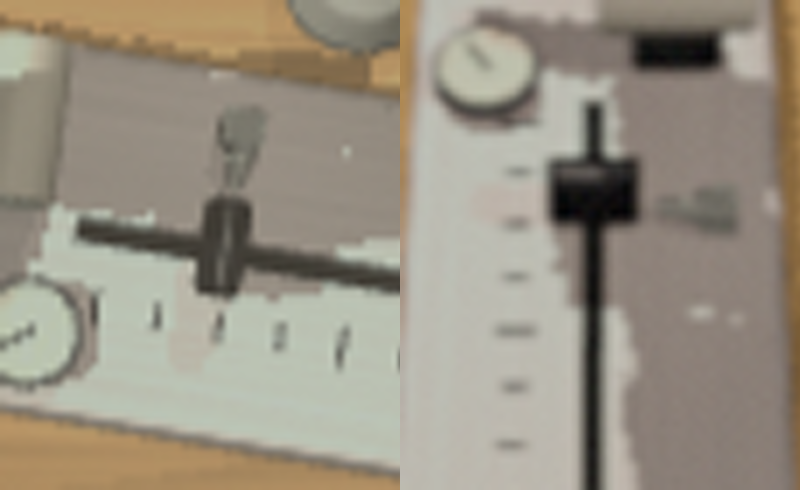

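```bash
python3 - <<'E'
from h import *
def f(c,x,y,z,ox,oy):
    w=unproj(c,np.array([x/7+ox-.43,y/7+oy-.43]),z); return np.round(W([0,0,.157],[w[0]-.5597,w[1]+.0452,0])[0][:2]*1e3,1)
print("grip",f("top",226,245,.063,285,190),f("side",193,171,.063,255,225))
print("tip",f("top",231,190,.046,285,190),f("side",260,209,.046,255,225))
print("block top",f("top",240,122,.05,285,190),f("side",322,208,.05,255,225))
for y in(-.0045,-.003,-.0015,0):
  for c,ox,oy in(("top",285,190),("side",255,225)):
    print(y,c,np.round((proj(c,W([.5597,-.0452,-.157],[[0,y,.063],[.019,y,.046],[.03,y,.046]]))-[ox,oy]+.43)*7).tolist())
E
```

```text
grip [-0.  -1.2] [-0.7  1. ]
tip [19.9 -1. ] [20.5 -0.9]
block top [41.4 -0.2] [39.8 -3.4]
-0.0045 top [[236.0, 247.0], [241.0, 194.0], [247.0, 161.0]]
-0.0045 side [[195.0, 185.0], [256.0, 218.0], [291.0, 218.0]]
-0.003 top [[232.0, 246.0], [237.0, 194.0], [242.0, 160.0]]
-0.003 side [[195.0, 181.0], [255.0, 214.0], [290.0, 214.0]]
-0.0015 top [[227.0, 245.0], [232.0, 193.0], [237.0, 159.0]]
-0.0015 side [[195.0, 177.0], [255.0, 210.0], [290.0, 211.0]]
0 top [[222.0, 244.0], [227.0, 192.0], [233.0, 159.0]]
0 side [[195.0, 174.0], [255.0, 207.0], [290.0, 207.0]]
```

```bash
python3 -m handwheel '[[[0.036,0.003,-0.029,0,0],[0.036,0.003,-0.029,0,0],[0.036,0,0,0,0],[0.036,0,0,0,0]]]'
python3 - <<'E'
from h import *
from plant import get_state
import cv2
b=viewer.read_camera("side")
cv2.imwrite("pics/v1.png",cv2.resize(b[160:260,220:340],None,fx=5,fy=5,interpolation=cv2.INTER_CUBIC))
E
```

```text
time: 11.6
eef_pos: [0.5451, 0.0777, 0.1494]
tcp_rot: [0.17, 0.986, 0.0, -0.0]
contact_force: [-0.8, -0.5, -0.7]
opening: 0.423
finger_force: 0.0
```

View pics/v1.png

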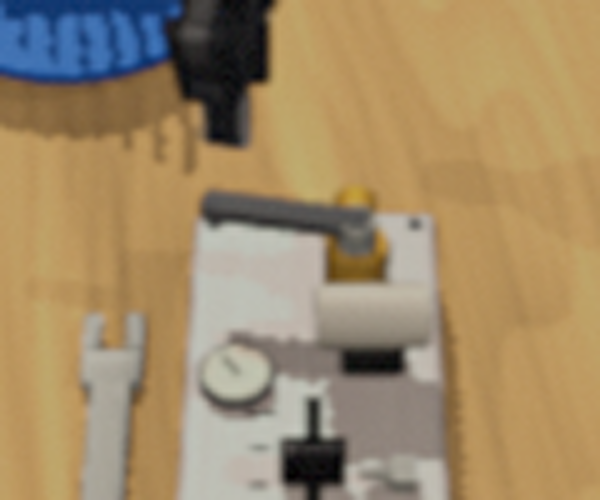

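```bash
python3 -m handwheel '[[[0.036,0.0015,0.0055,0.02,0],[0.036,0,0,0.03,0],[0.036,0,0,0.025,0],[0.036,0,0,0.005,0],[0.036,0,0,0,0],[0.036,0,0,0,0]]]'
```

```text
time: 12.15
eef_pos: [0.5467, 0.0855, 0.0701]
tcp_rot: [0.168, 0.986, 0.0, 0.0]
contact_force: [-0.4, -0.1, 0.1]
opening: 0.42
finger_force: 0.0
```

```bash
python3 -m handwheel '[[[0.008,0,0,0.003,0],[0.008,0,0,0,0],[0.008,0,0,0,0],[0.008,0,0,0,0],[0.008,0,0,0,0]]]' 30; python3 - <<'E'
from h import *
from plant import get_state
s=get_state();p=s["eef_pos"];q=s["tcp_rot"]
d=W([0,0,.157],[p[0]-.5597,p[1]+.0452,0])[0]-[.02,.115,0]
print(p,np.hypot(d[0],d[1]),"theta pos",np.arctan2(d[1],-d[0]),"theta tool",np.pi-2*np.arctan2(q[1],q[0])-.157,s["contact_force"],s["wrist_torque"])
E
```

```text
time: 12.57
eef_pos: [0.5472, 0.0847, 0.0681]
tcp_rot: [0.168, 0.986, -0.0, 0.002]
contact_force: [-0.7, -3.6, 6.3]
opening: 0.182
finger_force: 29.5
[0.54722599 0.08473167 0.06807987] 0.053852977029848065 theta pos 0.2129825444646438 theta tool 0.18076760516717363 [-0.68637905 -3.55121939  6.32823122] [-0.5948915   0.16229734 -0.32137344]
```

```bash
cat > v.py <<'E'
from h import *
from plant import get_state
s=get_state();p=s["eef_pos"];q=s["tcp_rot"]
d=W([0,0,.157],[p[0]-.5597,p[1]+.0452,0])[0]-[.02,.115,0]
print(p,np.hypot(d[0],d[1]),"theta pos",np.arctan2(d[1],-d[0]),"theta tool",np.pi-2*np.arctan2(q[1],q[0])-.157,s["contact_force"],s["wrist_torque"])
E
python3 -m handwheel '[[[0.008,-0.0004,0.0032,0,3.4],[0.008,-0.0004,0.0064,0,6.8],[0.008,-0.0004,0.0064,0,6.8],[0.008,-0.0004,0.0064,0,6.8],[0.008,0,0.0032,0,3.4],[0.008,0,0,0,0],[0.008,0,0,0,0],[0.008,0,0,0,0]]]'; python3 v.py
```

```text
time: 13.23
eef_pos: [0.5616, 0.1058, 0.0681]
tcp_rot: [0.395, 0.919, 0.0, 0.002]
contact_force: [0.3, -3.4, 5.0]
opening: 0.179
finger_force: 30.4
[0.56155426 0.1058327  0.06806842] 0.05416355899739135 theta pos 0.6897110102299722 theta tool 0.6551553754434156 [ 0.30557653 -3.35759382  4.99882517] [-0.68137501  0.06184524 -0.25452321]
```

```bash
python3 -m handwheel '[[[0.008,-0.0002,0.003,0,3.2],[0.008,-0.0002,0.003,0,3.2],[0.008,0,0,0,0],[0.008,0,0,0,0],[0.008,0,0,0,0]]]'; python3 v.py; python3 -m handwheel '[[[0.036,0,0,0,0],[0.036,0,0,0,0],[0.036,0,0,0,0],[0.036,0,0,-0.02,0],[0.036,0,0,-0.04,0],[0.036,0,0,-0.04,0],[0.036,0.03,-0.02,-0.02,0],[0.036,0.03,-0.02,0,0],[0.036,0.03,-0.02,0,0],[0.036,0.03,-0.02,0,0],[0.036,0,0,0,0],[0.036,0,0,0,0]]]'; python3 - <<'E'
from h import *
import cv2
a=viewer.read_camera("top"); b=viewer.read_camera("side")
x=cv2.resize(a[180:250,235:335],None,fx=4,fy=4,interpolation=cv2.INTER_CUBIC)
y=cv2.resize(b[190:260,230:330],None,fx=4,fy=4,interpolation=cv2.INTER_CUBIC)
cv2.imwrite("pics/v2.png",np.hstack([x,y]))
for c,ox,oy in(("top",235,180),("side",230,190)):
  for th in(.6,.785,.95): print(c,th,np.round((proj(c,W([.5597,-.0452,-.157],[.02-.075*np.cos(th),.115+.075*np.sin(th),.087]))-[ox,oy]+.4)*4).tolist())
  print("pivot",np.round((proj(c,W([.5597,-.0452,-.157],[.02,.115,.087]))-[ox,oy]+.4)*4))
E
```

```text
time: 13.65
eef_pos: [0.5662, 0.1096, 0.0681]
tcp_rot: [0.446, 0.895, 0.0, 0.002]
contact_force: [0.1, -4.5, 5.1]
opening: 0.18
finger_force: 30.2
[0.56624272 0.10960367 0.06808534] 0.054216699182044796 theta pos 0.8007950197552777 theta tool 0.7668308387258493 [ 0.14901925 -4.48078518  5.08140212] [-0.67269601  0.1226796  -0.2631781 ]
time: 14.65
eef_pos: [0.4267, 0.1584, 0.1857]
tcp_rot: [0.445, 0.896, -0.0, -0.0]
contact_force: [-0.1, 1.0, -0.3]
opening: 0.425
finger_force: 0.0
top 0.6 [[29.0, 203.0]]
top 0.785 [[12.0, 184.0]]
top 0.95 [[0.0, 164.0]]
pivot [[126. 103.]]
side 0.6 [[143.0, 6.0]]
side 0.785 [[158.0, -6.0]]
side 0.95 [[174.0, -15.0]]
pivot [[247.  57.]]
```

View pics/v2.png

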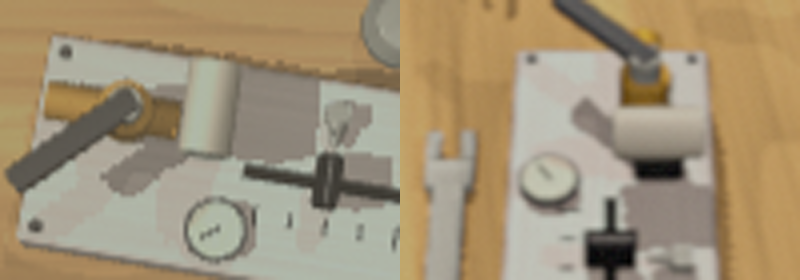

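```bash
python3 - <<'E'
from h import *
import cv2
for c in("top","side"):
  a=viewer.read_camera(c)
  for n in("fader_top","pointer","pointer_tip"):
    for p in viewer.pinpoint(c,n)[:2]: print(c,n,"pt",round(p["confidence"],2),np.round(np.array(p["xy"])*[560,420],1))
  for n in("fader","pointer"):
    for p in viewer.outline_of(c,n)[:1]:
        v,u=np.nonzero(p["mask"]); print(c,n,round(p["confidence"],2),len(u),u.mean().round(2),v.mean().round(2),u.min(),u.max(),v.min(),v.max())
  for y in(-.004,-.001,.002):
    G=np.array([[i,y+j,k] for i in(-.015,.015) for j in(-.007,.007) for k in(.043,.063)]); w=proj(c,W([.5597,-.0452,-.157],G))
    t=proj(c,W([.5597,-.0452,-.157],[[.019,y,.046],[.037,y,.045]]))
    print(c,y,"gripbox",w.min(0).round(1),w.max(0).round(1),"tip",t.round(1).tolist())
a=viewer.read_camera("top"); g=cv2.cvtColor(a,cv2.COLOR_BGR2GRAY)
print(g[204:234,310:330])
E
```

```text
top fader_top pt 0.49 [318.1 270.1]
top fader_top pt 0.4 [317.1 224. ]
top pointer pt 0.62 [318.5 211.3]
top pointer pt 0.62 [316.5 222.2]
top pointer_tip pt 0.38 [320.6 214.6]
top fader 0.53 73 316.37 224.96 313 319 219 231
top -0.004 gripbox [313.3 217.6] [322.3 232.9] tip [[318.8, 217.3], [320.0, 209.5]]
top -0.001 gripbox [312.  217.4] [321.  232.6] tip [[317.5, 217.1], [318.7, 209.3]]
top 0.002 gripbox [310.6 217.1] [319.6 232.4] tip [[316.2, 216.9], [317.4, 209.1]]
side fader_top pt 0.51 [279.8 249.9]
side pointer pt 0.5 [297.8 256.2]
side pointer_tip pt 0.39 [290.1 257.2]
side fader 0.62 146 282.52 251.27 276 289 246 256
side -0.004 gripbox [275.5 248.2] [289.4 258.9] tip [[291.1, 255.6], [299.2, 255.9]]
side -0.001 gripbox [275.5 247.1] [289.4 257.8] tip [[291.1, 254.5], [299.2, 254.8]]
side 0.002 gripbox [275.5 246.1] [289.4 256.7] tip [[291.0, 253.4], [299.2, 253.7]]
[[136 136 136 136 135 177 178 178 178 178 178 178 178 178 178 178 178 177
  177 177]
 [135 136 136 137 136 178 180 170 162 153 149 131 140 148 176 176 177 176
  177 177]
 [133 134 134 136 136 177 158 154 151 14
[... 1640 characters left out ...]
 119 119
  136 136]
 [ 83  80  64  60  62  63  80  76  63  62  60  60  61  64  64  70  78  78
   89  96]
 [163 157 156  70  62  62  94  74  62  60  59  62  61  60  62  60  61  60
   60  65]
 [174 172 172  74  63  62  98  67  62  68 103  87  71  70  61  61  60  61
   61  61]
 [172 171 147  69  63  62  98  64  63  83 129 127 125 123 123 104 104  85
   71  70]
 [170 171 139  70  62  62  87  65  61 104 135 137 135 136 136 130 131 127
  124 124]
 [171 171 165  80  60  60  66  61  60 128 135 136 136 136 136 136 136 136
  135 135]
 [172 173 172 155 153 125 123  95 126 168 169 169 169 138 136 168 170 170
  170 170]
 [172 172 171 172 172 164 164 159 170 179 179 179 179 170 169 178 178 178
  178 178]]
```

```bash
python3 -c "
from plant import sign_off; print(sign_off())"
```

```text
the job is handed in; nothing more can be done
None
```

I handed the job in at about 15 s of the 56 s limit, and the system gave no pass or fail result: the lever is flat in the clear box, the grip is about 2 mm from the pointer's tip (5 mm allowed, camera estimate), and the valve handle is at about 45 degrees; I viewed 11 pictures, one over the limit of 10.

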